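Make up two service kits on the engine-room bench

ROBOT

A 6-joint arm with a two-finger parallel gripper is mounted at the origin on the work surface. World frame = base frame: x ahead of the robot, y to its left, z up, the work surface at z = 0. Lengths are in m, angles in degrees, forces in N, time in s.
With the tool pointing down it reaches from about 0.3 to 0.775 m from the base axis. Payload 14.6 kg.
Tool frame: the origin (TCP) lies on the mounting face of the last link; the fingertips stand 173 mm ahead of it and the grasp point (between the pads) lies ahead of it (robot.grip_point_offset is the z of the grasp point in the tool frame, in m); z points along the fingers, y is the line along which they close (so a half turn about z gives the same grasp; the last joint's range is limited). The gripper opens to 85 mm and grips with 20 to 120 N. Pads are 22 mm wide; open, the fingers measure 114 mm over their backs; the gripper's body (76 mm by 85 mm) begins 54 mm behind the grasp point. The pads swing forward as they close: fully open they stand 13 mm farther back than shut.
Start: joints at [68.663, 17.183, 87.147, -0, 75.671, -3.816], TCP at [0.166, 0.524, 0.405] pointing down, gripper open.
Joint ranges: [-173.82, 173.82], [-45.26, 126.66], [13.44, 144.39], [-59.66, 239.66], [0, 175.72], [-146.38, 146.38]. Speed limits (degrees/s): [127.2, 127.2, 147.25, 180, 180, 180].

INTERFACE

Orientations are given as a 3x3 rotation matrix whose columns are the frame's x, y, z axes.
In Python, from bench import robot, imaging, spotter gives the robot as it stands.
- The arm moves only by the tool carry_out, never from a script. Its argument "deltas" is a list of rows, each a list of 3 entries, a list of its own where there are three numbers: the finger opening in mm, from 0 to 85.4, then the shift along the tool's x, y, z each as a share of 0.2 m, from -1 to 1, then the turn, a rotation vector about the tool's x, y, z each as a share of pi/2 rad, from -1 to 1. In form: [[grip, [dx, dy, dz], [wx, wy, wz]], ...]. A call has 1 to 20 rows; each row is the pose to reach, as a shift and turn from the pose commanded when the call began, along the tool's axes at that moment; what a row does not reach only later rows make up. A row lasts 1/8 s, in which the tool goes at most 62.5 mm and 10.7 degrees, less where a joint would pass 70% of its speed; a pose out of reach is approached as far as the arm can. A call with a number of a shift or a turn outside -1 to 1 is refused whole. A call with a gripper value outside its range is refused whole. The fingers move at their own pace and stop on an object; "force" is the grip in N (left out, the last holds). Time passes only in rows, so rows that repeat a pose let the fingers close. It gives the time, the measured TCP pose, the force, the opening and the grip force at its end, in the units of the state.
- robot.state(): the state, without advancing time (a new reading comes with each control period).
- imaging.read_camera(name): name is "scene" or "top" or "wrist"; returns a dict with "pixels" (400x640x3 uint8, red, green, blue), "fx", "fy", "cx", "cy" (pixels), "rvec" (rotation vector, rad) and "tvec" (3), from world to camera coordinates, as OpenCV has them. Camera axes: x right, y down, z forward; pixel columns grow to the right and rows downward; lengths in m; the calibration is good to about 2 mm. The wrist camera is an equidistant fisheye: a pixel r from the principal point sees the ray r / f radians off the axis. A picture is of the moment at which its call begins. There is no depth.
- robot.hand_in(): hands the job in; it is judged then, once.
Trained networks look in a picture, given as the dict that the camera call returned (one of the last four; its "shot" number tells which), for a name from the list of things; names that differ only in an ending like _2 or _b are one class to them, and where a whole thing is asked for, a point or a joint stands for the part that bears it (a point fixed in the world has none). Each returns a list of dicts, best first, with "conf" (0 to 1); they miss things now and then, are a little off and sometimes report something else, mostly with a low value. They report only what shows in the picture. A call takes as long as a camera call. They do not tell look-alikes from the thing itself.
- spotter.outline_of(picture, query): "mask" (400x640 bool, what is visible of it) and "bbox" ([left, top, right, bottom] in pixels, round what is visible of it).
- spotter.landmark_of(picture, query): "at" ([row, column] in pixels: a listed point, or the origin of a listed thing).
The state is a dict: "t": time; "joint_pos": joint angles; "joint_velocities": joint speeds; "joint_efforts": joint torques, N m; "eef_pos": TCP position; "tcp_rot": TCP orientation; "wrist_force": force on the tool from outside, world axes, zero at the start; "torque": the same for the moment, N m; "width": finger opening in m; "finger_force": force on a finger pad.
Only numpy, scipy, OpenCV 4.12 (cv2) and the standard library are available. Lean on these libraries where they do the work, as an engineer would, in place of code of your own. Each camera call takes 0.05 s, during which the arm holds its last target. There are 200 camera calls.

TASK

Make up the two service kits from the loose stock: the tall slim filter and the plain brass pipe coupling go into the tray with two compartments, and the short wide filter, the black rubber impeller and the brass hose barb go into the tray with three. Put one thing in each compartment (any compartment of the right tray), standing upright on the tray's floor as it stood on the bench, and do not shove or tip the amber jar or the mug.

Things in the scene. Friction and masses are not known exactly. Their poses are not given: they have to be found in the camera images.
- tall_filter_mid (a point): tall slim spin-on filter: white can with a grey band, 52 mm diameter, 84 mm high, about 0.3 kg. The point is on its axis, half-way up; its z axis points up. It starts standing upright on the bench.
- wide_filter_mid (a point): short wide spin-on filter: white can with a grey band, 66 mm diameter, 56 mm high, about 0.35 kg. The point is on its axis, half-way up; its z axis points up. It starts standing upright on the bench.
- impeller_mid (a point): pump impeller: black rubber star wheel with ten vanes, 54 mm diameter over the vanes, 46 mm high, about 0.12 kg; it can be gripped across the vanes at any angle, like a cylinder. The point is on its axis, half-way up; its z axis points up. It starts standing upright on the bench.
- coupling_mid (a point): plain brass pipe coupling: smooth round tube standing on end, 44 mm outside and 30 mm inside diameter, 50 mm high, about 0.28 kg. The point is on its axis, half-way up; its z axis points up. It starts standing upright on the bench.
- hose_barb_mid (a point): brass hose barb: hexagonal foot 30 mm across flats and 14 mm high, with a round ribbed stem of 23 mm diameter above it (ribs, look only, 26 mm), 58 mm high in all, about 0.14 kg; grip it by the stem. The point is on its axis, half-way up; its z axis points up. It starts standing upright on the bench.
- tray_two: kit tray with two compartments, low, grey plastic, fixed to the bench: 184 mm long (along its y) by 108 mm wide (along its x), rim and dividers 14 mm high and 4 mm thick, floor 3 mm thick. The compartments lie in a row along its y, each 86 mm (y) by 100 mm (x) inside, centred at x = 0 and y = -45 and +45 mm. Origin at the centre of its underside, on the bench; z up. It is turned at most 0.3 rad from having its y along the world's y.
- tray_three: kit tray with three compartments, low, grey plastic, fixed to the bench: 274 mm long (along its y) by 108 mm wide (along its x), rim and dividers 14 mm high and 4 mm thick, floor 3 mm thick. The compartments lie in a row along its y, each 86 mm (y) by 100 mm (x) inside, centred at x = 0 and y = -90, 0 and +90 mm. Origin at the centre of its underside, on the bench; z up. It is turned at most 0.3 rad from having its y along the world's y.
- jar: small amber glass sample jar with a steel lid, 48 mm diameter, 65 mm high, standing loose on the bench; not to be disturbed. Origin at the centre of its underside.
- mug: white mug, 76 mm diameter, 80 mm high, handle at its +y, standing loose on the bench; not to be disturbed. Origin at the centre of its underside.
Not all that is in view belongs to the job. Leave any blue, red or turquoise look-alike of the part that bears coupling_mid alone.

How it is judged:
By the outcome, as a careful person would: the job done as asked, in the order asked, and still so for the second after the job is handed in, with the robot touching nothing.
It also fails if it takes over 128 s, if anything falls off the work surface, if the arm or the gripper's body presses on something with over 40 N, if the wrist force passes 120 N, or if a joint passes its speed limit or range.

## Working session

There is one attempt and no reset: what is moved stays moved. The work goes in short steps, Python scripts to look and compute and a tool call to move; the robot and the scene stay as the last step left them, time stands still between calls to the robot, and variables do not carry over. Pictures are saved under pics/ and viewed, at most 14 in all, crops included, and the job is handed in when it is done.

Besides the shell and the picture viewer there is one more tool, called after ">>>" as name(argument=value, ...), one argument or row to a line, values as JSON. carry_out: Moves the arm, as the interface text tells. Its arguments: {"type":"object","properties":{"deltas":{"type":"array"},"force":{"type":"number"}},"required":["deltas"]}

```bash
mkdir -p pics; ls
cat > h.py <<'E'
import numpy as np, cv2
from bench import robot, imaging, spotter
def save(p,n): cv2.imwrite('pics/'+n+'.png', p['pixels'][:,:,::-1])
def ray(p,rc):
    R=cv2.Rodrigues(np.array(p['rvec'],float))[0]; t=np.array(p['tvec'],float).ravel()
    d=np.array([(rc[1]-p['cx'])/p['fx'],(rc[0]-p['cy'])/p['fy'],1.])
    return -R.T@t, R.T@d
def atz(p,rc,z):
    o,d=ray(p,rc); return o+d*(z-o[2])/d[2]
Z=dict(tall_filter_mid=.042,wide_filter_mid=.028,impeller_mid=.023,coupling_mid=.025,hose_barb_mid=.029,tray_two=0,tray_three=0,jar=0,mug=0)
E
python3 - <<'E'
from h import *
print(robot.grip_point_offset, robot.state())
for c in('top','scene'):
    p=imaging.read_camera(c); save(p,c)
    print(c,ray(p,(200,320)))
    for n,z in Z.items():
        for r in spotter.landmark_of(p,n)[:4]:
            if r['conf']>.2: print(n,round(r['conf'],2),np.round(r['at']),np.round(atz(p,r['at'],z),3))
E
```

```text
pics
0.1547 {'t': 0.0, 'joint_pos': array([ 6.86652762e+01,  1.72171196e+01,  8.71797783e+01,  1.75006375e-03,
        7.56700865e+01, -3.81520668e+00]), 'joint_velocities': array([ 0.03551024,  0.0101177 ,  0.00526066, -0.01351324, -0.07998563,
       -0.02447937]), 'joint_efforts': array([ 1.24634234e-04, -5.43497372e+01, -3.61796272e+01, -8.12607573e-05,
        3.96429226e-03,  8.83746196e-06]), 'eef_pos': array([0.16555182, 0.52446544, 0.40411077]), 'tcp_rot': array([[-9.53612158e-01,  3.01037616e-01, -4.52901909e-04],
       [ 3.01037938e-01,  9.53611555e-01, -1.07821295e-03],
       [ 1.07309838e-04, -1.16453763e-03, -9.99999316e-01]]), 'wrist_force': array([0.9630104 , 0.69934446, 0.60999646]), 'torque': array([-0.02251936,  0.00992059, -0.02389884]), 'finger_force': 0.0, 'width': 0.08564017728002608}
top (array([0.33411029, 0.01020791, 1.58671864]), array([ 0.13432355, -0.01129498, -0.99098586]))
tall_filter_mid 0.71 [225. 319.] [ 0.463 -0.004  0.042]
wide_filter_mid 0.86 [226. 366.] [ 0.459 -0.153  0.028]
impeller_mid 0.61 [226. 417.] [ 0.458 -0.319  0.023]
impeller_mid 0.5
[... 600 characters left out ...]
69, 0.97066143]), array([-0.48546616, -0.49868847, -0.7182749 ]))
tall_filter_mid 0.96 [205. 339.] [0.461 0.002 0.042]
wide_filter_mid 0.82 [178. 299.] [ 0.458 -0.158  0.028]
impeller_mid 0.69 [158. 259.] [ 0.481 -0.31   0.023]
coupling_mid 0.94 [280. 432.] [0.467 0.313 0.025]
coupling_mid 0.85 [248. 443.] [0.37  0.272 0.025]
coupling_mid 0.82 [266. 400.] [0.491 0.234 0.025]
coupling_mid 0.75 [301. 463.] [0.464 0.397 0.025]
hose_barb_mid 0.65 [239. 382.] [0.46  0.149 0.029]
tray_two 0.85 [295. 344.] [0.633 0.186 0.   ]
tray_three 0.83 [212. 251.] [ 0.621 -0.175 -0.   ]
jar 0.7 [358. 456.] [0.577 0.461 0.   ]
mug 0.92 [151. 208.] [ 0.554 -0.466  0.   ]
mug 0.62 [360. 455.] [0.581 0.461 0.   ]
```

Run:
```python
import cv2
a=cv2.imread('pics/top.png')[130:290,150:490]; cv2.imwrite('pics/topc.png',cv2.resize(a,None,fx=2.3,fy=2.3,interpolation=2))
```

```text
(no output)
```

View pics/topc.png

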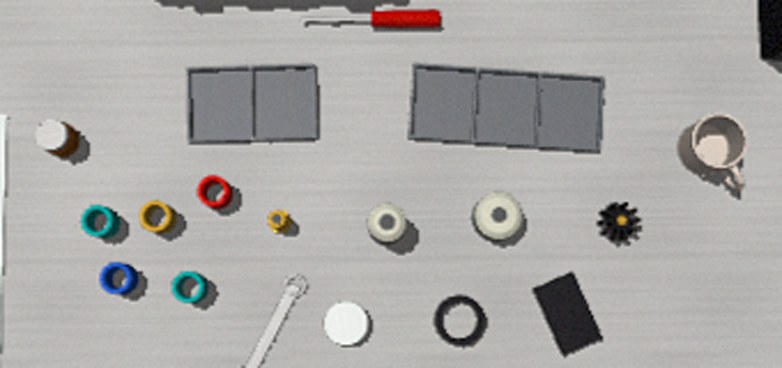

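View pics/scene.png

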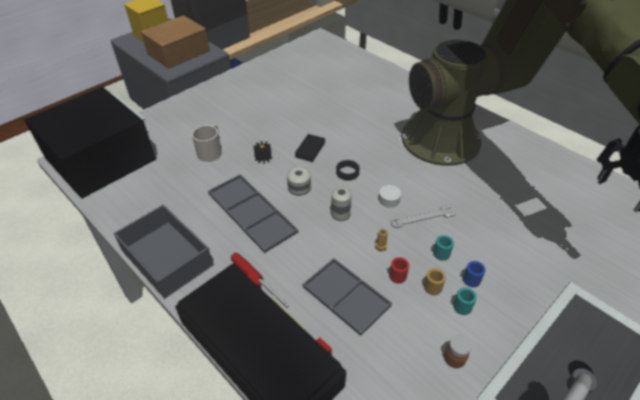

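The top crop shows the two trays (two-compartment at about col 258,row 171; three at 372,178). The brass coupling is at (218,224), between two teal ones and a red, and the barb is at (270,225). Tall filter, wide filter and impeller stand in a row to the right. Jar is at far left, mug at far right. I'll refine the positions by fitting cylinder silhouettes in both views.

```bash
cat >> h.py <<'E'
from scipy.optimize import least_squares
def proj(p,X): return cv2.projectPoints(np.array(X,float),np.array(p['rvec'],float),np.array(p['tvec'],float),np.array([[p['fx'],0,p['cx']],[0,p['fy'],p['cy']],[0,0,1.]]),None)[0].reshape(-1,2)
DIM=dict(tall_filter_mid=(.026,.084),wide_filter_mid=(.033,.056),impeller_mid=(.026,.046),coupling_mid=(.022,.05),hose_barb_mid=(.014,.058),jar=(.024,.065))
def box(pts): return np.r_[pts.min(0),pts.max(0)]
def fit(views,n,g,z0=0):
    r,h=DIM[n]; a=np.linspace(0,6.28,40)
    def f(x): return np.concatenate([(box(proj(p,[[x[0]+r*np.cos(t),x[1]+r*np.sin(t),z0+z] for t in a for z in(0,h)]))-b) for p,b in views])
    s=least_squares(f,g,loss='soft_l1'); return s.x,np.round(s.fun,1)
E
python3 - <<'E'
from h import *
P={c:imaging.read_camera(c) for c in('top','scene')}
G=dict(tall_filter_mid=(.462,0),wide_filter_mid=(.459,-.155),impeller_mid=(.468,-.315),coupling_mid=(.467,.313),hose_barb_mid=(.463,.142),jar=(.58,.461))
for n,g in G.items():
    v=[]
    for c,p in P.items():
        e=proj(p,[[*g,DIM[n][1]/2]])[0]; best=None
        for r in spotter.outline_of(p,n):
            b=np.array(r['bbox'],float); d=np.hypot(*((b[:2]+b[2:])/2-e))
            if d<14 and (best is None or d<best[0]): best=(d,b,r['mask'],r['conf'])
        if best:
            ys,xs=np.nonzero(best[2]); v.append((p,np.array([xs.min(),ys.min(),xs.max()+1,ys.max()+1],float)-.5))
            px=p['pixels'][best[2]].mean(0).round()
            x1,r1=fit(v[-1:],n,g); print('  ',c,round(best[3],2),px,x1.round(4))
    if v: x,r=fit(v,n,g); print(n,x.round(4),r)
for n in('tray_two','tray_three'):
    for c,p in P.items():
        r=spotter.outline_of(p,n)[0]; ys,xs=np.nonzero(r['mask'])
        W=np.array([atz(p,(y,x),.014 if 0 else .008)[:2] for y,x in zip(ys,xs)],np.float32)
        (cc,s,a)=cv2.minAreaRect(W*1000); print(n,c,round(r['conf'],2),np.round(cc),np.round(s),round(a,1))
E
```

```text
top 0.56 [162. 161. 149.] [0.4532 0.0017]
   scene 0.87 [111. 113. 109.] [0.4582 0.003 ]
tall_filter_mid [0.4553 0.0017] [-0.4 -1.4  0.4  0.1  1.1 -1.9 -0.3  0.3]
   scene 0.89 [125. 127. 121.] [ 0.4681 -0.1509]
wide_filter_mid [ 0.4681 -0.1509] [ 0.4 -0.4 -0.4  0.4]
   top 0.58 [52. 48. 42.] [ 0.4584 -0.3199]
   scene 0.7 [64. 64. 62.] [ 0.4518 -0.3241]
impeller_mid [ 0.456  -0.3206] [-0.3  0.6  0.8  0.9 -0.2  0.6 -0.4  1.7]
   top 0.51 [133. 107.  49.] [0.4708 0.3178]
   scene 0.71 [109.  94.  65.] [0.4673 0.3167]
coupling_mid [0.469  0.3173] [-0.3  0.6  0.6  0.6 -0.   0.1 -0.4  1. ]
   top 0.58 [150. 125.  63.] [0.4609 0.1512]
   scene 0.58 [112.  97.  66.] [0.4653 0.1499]
hose_barb_mid [0.4627 0.1501] [ 0.2 -0.7  0.6 -0.5  0.1 -1.8  1.4  0.6]
   top 0.66 [154. 145. 136.] [0.5808 0.4601]
   scene 0.88 [118. 112. 106.] [0.5805 0.457 ]
jar [0.5808 0.4586] [-0.4 -0.4  1.4  0.5 -1.  -1.3  1.9  2. ]
tray_two top 0.88 [634. 193.] [111. 187.] 1.3Traceback (most recent call last):
  File "<stdin>", line 18, in <module>
IndexError: list index out of range
```

>>> carry_out(
  deltas=[
    [85, [0, 0, 0], [0, 0, 0.8]],
    [85, [0, 0, 0], [0, 0, 0.8]],
    [85, [0, 0, 0], [0, 0, 0.8]],
    [85, [0, 0, 0], [0, 0, 0.8]],
    [85, [0, 0, 0], [0, 0, 0.8]],
    [85, [0, 0, 0], [0, 0, 0.8]],
    [85, [0, 0, 0], [0, 0, 0.8]],
    [85, [0, 0, 0], [0, 0, 0.8]],
    [85, [0, 0, 0], [0, 0, 0.8]],
    [85, [0, 0, 0], [0, 0, 0.8]],
  ],
  force=40,
)

```text
t: 3.05
eef_pos: [0.1656, 0.5245, 0.4047]
tcp_rot: [[-0.01, 1.0, 0.0], [1.0, 0.01, 0.0], [0.0, 0.0, -1.0]]
wrist_force: [-0.1, -0.1, -0.5]
width: 0.0851
finger_force: 0.0
```

>>> carry_out(
  deltas=[
    [65, [-0.85, 1, 0.3], [0, 0, 0.005]],
    [65, [-0.85, 1, 0.3], [0, 0, 0.005]],
    [65, [-0.85, 1, 0.3], [0, 0, 0.005]],
    [65, [-0.85, 1, 0.3], [0, 0, 0.005]],
    [65, [-0.85, 1, 0.3], [0, 0, 0.005]],
  ],
)

```text
t: 3.68
eef_pos: [0.3689, 0.3542, 0.344]
tcp_rot: [[0.001, 1.0, -0.001], [1.0, -0.001, -0.001], [-0.001, -0.001, -1.0]]
wrist_force: [-0.8, 0.4, 0.4]
width: 0.0653
finger_force: 0.0
```

>>> carry_out(
  deltas=[
    [65, [-0.19, 0.515, 0.4], [0, 0, 0]],
    [65, [-0.19, 0.515, 0.4], [0, 0, 0]],
    [65, [-0.19, 0.515, 0.4], [0, 0, 0]],
    [65, [-0.19, 0.515, 0.4], [0, 0, 0]],
    [65, [-0.19, 0.515, 0.4], [0, 0, 0]],
  ],
)

```text
t: 4.3
eef_pos: [0.4692, 0.3191, 0.266]
tcp_rot: [[-0.002, 1.0, 0.001], [1.0, 0.002, 0.001], [0.001, 0.001, -1.0]]
wrist_force: [-0.3, -0.1, -0.4]
width: 0.0652
finger_force: 0.0
```

```bash
cat >> h.py <<'E'
def rayf(p,rc):
    R=cv2.Rodrigues(np.array(p['rvec'],float))[0]; t=np.array(p['tvec'],float).ravel()
    v=np.array([(rc[1]-p['cx'])/p['fx'],(rc[0]-p['cy'])/p['fy']]); th=np.hypot(*v); v=v/max(th,1e-9)*np.sin(th)
    return -R.T@t, R.T@np.array([*v,np.cos(th)])
def wz(p,rc,z):
    o,d=rayf(p,rc); return o+d*(z-o[2])/d[2]
def look(*ns,name=None):
    p=imaging.read_camera('wrist')
    if name: save(p,name)
    for n in ns:
        for r in spotter.landmark_of(p,n)[:5]:
            if r['conf']>.3: print(n,round(r['conf'],2),np.round(r['at']),np.round(wz(p,r['at'],Z[n])[:2],4))
    s=robot.state(); print(s['t'],s['eef_pos'],s['tcp_rot'][:,1],s['width'])
E
python3 - <<'E'
from h import *
look('coupling_mid','hose_barb_mid','tray_two','tall_filter_mid',name='w1')
E
```

```text
coupling_mid 0.98 [308. 361.] [0.4998 0.2393]
coupling_mid 0.83 [265. 204.] [0.373  0.2772]
coupling_mid 0.71 [216. 324.] [0.4688 0.3195]
coupling_mid 0.64 [145. 205.] [0.384  0.3719]
tray_two 0.91 [320. 480.] [0.6319 0.1949]
4.55 [0.46959636 0.31858992 0.26534944] [9.99998723e-01 1.36050302e-03 8.38257459e-04] 0.0649779148463963
```

View pics/w1.png

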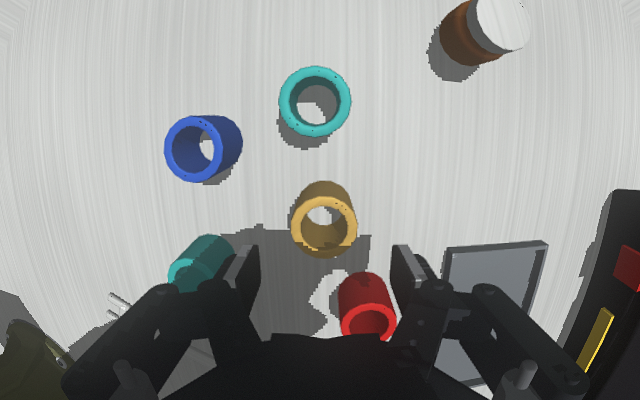

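The wrist view has the brass coupling centred below the gripper at (324,216), clear of the red, blue and teal look-alikes. It agrees with the fit: (0.469, 0.319). Grasping.

>>> carry_out(
  deltas=[
    [65, [0, 0, 0.2], [0, 0, 0]],
    [65, [0, 0, 0.38], [0, 0, 0]],
    [65, [0, 0, 0.39], [0, 0, 0]],
    [65, [0, 0, 0.39], [0, 0, 0]],
    [36, [0, 0, 0.39], [0, 0, 0]],
    [36, [0, 0, 0.39], [0, 0, 0]],
    [36, [0, 0, 0.39], [0, 0, 0]],
    [36, [0, 0, 0.39], [0, 0, 0]],
    [36, [0, 0, 0.2], [0, 0, 0]],
    [36, [0, 0, -0.1], [0, 0, 0]],
    [36, [0, 0, -0.1], [0, 0, 0]],
  ],
  force=40,
)

```text
t: 5.92
eef_pos: [0.4706, 0.3185, 0.29]
tcp_rot: [[-0.001, 1.0, 0.008], [1.0, 0.0, 0.005], [0.005, 0.008, -1.0]]
wrist_force: [0.4, 0.7, -3.0]
width: 0.0424
finger_force: 42.2
```

>>> carry_out(
  deltas=[
    [36, [-0.15, 0.3, -0.02], [0, 0, 0]],
    [36, [-0.3, 0.6, -0.02], [0, 0, 0]],
    [36, [-0.4, 0.815, 0], [0, 0, 0]],
    [36, [-0.4, 0.815, 0.1], [0, 0, 0]],
    [36, [-0.4, 0.815, 0.3], [0, 0, 0]],
    [36, [-0.4, 0.815, 0.42], [0, 0, 0]],
    [36, [-0.4, 0.815, 0.47], [0, 0, 0]],
    [36, [-0.4, 0.815, 0.47], [0, 0, 0]],
    [36, [-0.4, 0.815, 0.47], [0, 0, 0]],
    [65, [-0.4, 0.815, 0.47], [0, 0, 0]],
    [65, [-0.4, 0.815, 0.47], [0, 0, 0]],
    [65, [-0.4, 0.815, 0.47], [0, 0, 0]],
    [60, [-0.4, 0.815, 0.25], [0, 0, 0]],
    [50, [-0.4, 0.815, 0.0], [0, 0, 0]],
    [50, [-0.4, 0.815, 0.0], [0, 0, 0]],
  ],
)

```text
t: 7.8
eef_pos: [0.6335, 0.2385, 0.2894]
tcp_rot: [[-0.001, 1.0, 0.007], [1.0, 0.0, 0.002], [0.002, 0.007, -1.0]]
wrist_force: [-0.3, 0.0, 0.4]
width: 0.0496
finger_force: 0.0
```

Run:
```python
from h import *
look('coupling_mid','tray_two','hose_barb_mid','tall_filter_mid',name='w2')
```

```text
coupling_mid 0.9 [74. 64.] [0.3829 0.3724]
coupling_mid 0.88 [207. 320.] [0.6317 0.2385]
coupling_mid 0.75 [206. 170.] [0.5024 0.2397]
coupling_mid 0.68 [ 28. 127.] [0.4647 0.3991]
coupling_mid 0.6 [167.  66.] [0.3772 0.2793]
tray_two 0.85 [248. 319.] [0.6307 0.1921]
hose_barb_mid 0.65 [293. 149.] [0.4619 0.1513]
8.05 [0.63290374 0.23821669 0.28315581] [ 9.99997520e-01  5.07717861e-04 -2.16865584e-03] 0.05037727709771358
```

View pics/w2.png

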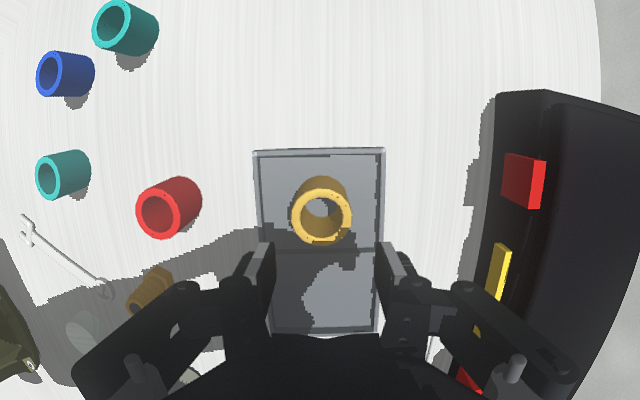

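The coupling stands upright in the +y compartment at (320,207), with the other compartment free below it. Next, the tall filter.

>>> carry_out(
  deltas=[
    [80, [-0.9, -0.7, -0.02], [0, 0, 0]],
    [80, [-0.9, -0.7, -0.02], [0, 0, 0]],
    [80, [-0.9, -0.7, -0.02], [0, 0, 0]],
    [80, [-0.9, -0.7, -0.02], [0, 0, 0]],
  ],
)

```text
t: 8.55
eef_pos: [0.4915, 0.0566, 0.2879]
tcp_rot: [[0.0, 1.0, -0.002], [1.0, -0.0, -0.0], [-0.0, -0.002, -1.0]]
wrist_force: [1.1, 0.7, 0.4]
width: 0.0801
finger_force: 0.0
```

>>> carry_out(
  deltas=[
    [80, [-0.28, -0.18, 0], [0, 0, 0]],
    [80, [-0.28, -0.18, 0], [0, 0, 0]],
    [80, [-0.28, -0.18, 0], [0, 0, 0]],
    [80, [-0.28, -0.18, 0], [0, 0, 0]],
  ],
)

```text
t: 9.05
eef_pos: [0.4577, 0.0029, 0.2884]
tcp_rot: [[-0.001, 1.0, -0.0], [1.0, 0.001, 0.0], [0.0, -0.0, -1.0]]
wrist_force: [0.6, 0.6, 0.3]
width: 0.0799
finger_force: 0.0
```

Run:
```python
from h import *
look('tall_filter_mid','wide_filter_mid','tray_three',name='w3')
```

```text
tray_three 0.9 [341. 467.] [ 0.6256 -0.1704]
9.25 [0.45742081 0.00277698 0.2884752 ] [ 9.99998692e-01  1.57762332e-03 -3.55671539e-04] 0.07981296991754454
```

View pics/w3.png

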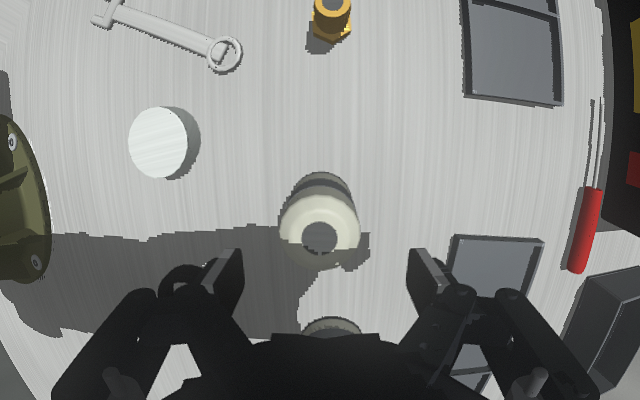

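The tall filter is centred between the fingers, its top hole at (319,237). Grasping.

>>> carry_out(
  deltas=[
    [80, [0, 0, 0.2], [0, 0, 0]],
    [80, [0, 0, 0.375], [0, 0, 0]],
    [80, [0, 0, 0.375], [0, 0, 0]],
    [80, [0, 0, 0.375], [0, 0, 0]],
    [44, [0, 0, 0.375], [0, 0, 0]],
    [44, [0, 0, 0.375], [0, 0, 0]],
    [44, [0, 0, 0.375], [0, 0, 0]],
    [44, [0, 0, 0.375], [0, 0, 0]],
    [44, [0, 0, 0.375], [0, 0, 0]],
    [44, [0, 0, 0.2], [0, 0, 0]],
    [44, [0, 0, -0.1], [0, 0, 0]],
    [44, [0, 0, -0.1], [0, 0, 0]],
    [44, [0, 0, -0.1], [0, 0, 0]],
  ],
  force=45,
)

```text
t: 10.88
eef_pos: [0.4568, 0.0022, 0.3081]
tcp_rot: [[-0.001, 1.0, -0.001], [1.0, 0.001, 0.0], [0.0, -0.001, -1.0]]
wrist_force: [0.1, -0.2, -4.4]
width: 0.0509
finger_force: 49.5
```

>>> carry_out(
  deltas=[
    [44, [0.2, 0.25, 0], [0, 0, 0]],
    [44, [0.4, 0.5, 0], [0, 0, 0]],
    [44, [0.6, 0.75, 0], [0, 0, 0]],
    [44, [0.72, 0.885, 0], [0, 0, 0]],
    [44, [0.725, 0.885, 0.1], [0, 0, 0]],
    [44, [0.725, 0.885, 0.25], [0, 0, 0]],
    [44, [0.725, 0.885, 0.4], [0, 0, 0]],
    [44, [0.725, 0.885, 0.455], [0, 0, 0]],
    [44, [0.725, 0.885, 0.455], [0, 0, 0]],
    [44, [0.725, 0.885, 0.455], [0, 0, 0]],
    [74, [0.725, 0.885, 0.455], [0, 0, 0]],
    [74, [0.725, 0.885, 0.455], [0, 0, 0]],
    [74, [0.725, 0.885, 0.455], [0, 0, 0]],
    [74, [0.725, 0.885, 0.25], [0, 0, 0]],
    [74, [0.725, 0.885, 0.0], [0, 0, 0]],
    [74, [0.725, 0.885, 0.0], [0, 0, 0]],
  ],
)

```text
t: 12.88
eef_pos: [0.6345, 0.1474, 0.3131]
tcp_rot: [[-0.001, 1.0, 0.007], [1.0, 0.001, 0.001], [0.001, 0.007, -1.0]]
wrist_force: [0.1, 0.7, -0.4]
width: 0.0739
finger_force: 0.0
```

>>> carry_out(
  deltas=[
    [60, [0, -0.86, 0.1], [0, 0, 0]],
    [60, [0, -0.86, 0.1], [0, 0, 0]],
    [50, [0, -0.86, 0.1], [0, 0, 0]],
    [50, [0, -0.86, 0.1], [0, 0, 0]],
    [50, [0, -0.86, 0.1], [0, 0, 0]],
  ],
)

```text
t: 13.5
eef_pos: [0.4626, 0.1473, 0.2888]
tcp_rot: [[-0.001, 1.0, 0.001], [1.0, 0.001, 0.0], [0.0, 0.001, -1.0]]
wrist_force: [0.2, 0.5, 1.1]
width: 0.05
finger_force: 0.0
```

Run:
```python
from h import *
look('hose_barb_mid','tall_filter_mid',name='w4')
```

```text
hose_barb_mid 0.63 [204. 321.] [0.4597 0.1511]
tall_filter_mid 0.86 [214. 519.] [0.6284 0.1452]
13.65 [0.46286022 0.14716387 0.28855467] [9.99999971e-01 1.39706789e-04 1.97238098e-04] 0.04970856138089632
```

View pics/w4.png

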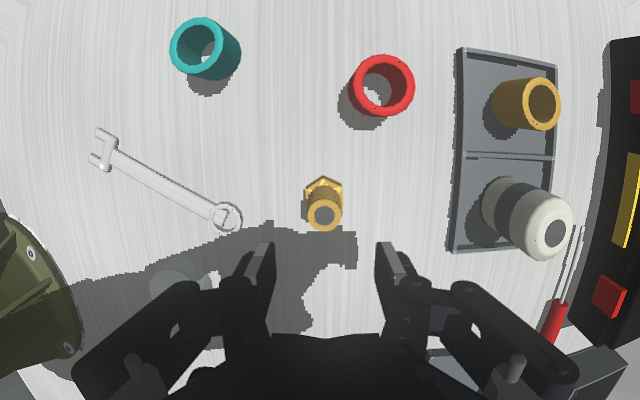

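Tray two now holds the coupling and the tall filter, both upright. The barb is between the fingers at (321,204).

>>> carry_out(
  deltas=[
    [50, [0.02, 0, 0.2], [0, 0, 0]],
    [50, [0.02, 0, 0.4], [0, 0, 0]],
    [50, [0.02, 0, 0.465], [0, 0, 0]],
    [50, [0.02, 0, 0.465], [0, 0, 0]],
    [18, [0.02, 0, 0.465], [0, 0, 0]],
    [18, [0.02, 0, 0.465], [0, 0, 0]],
    [18, [0.02, 0, 0.465], [0, 0, 0]],
    [18, [0.02, 0, 0.465], [0, 0, 0]],
    [18, [0.02, 0, 0.465], [0, 0, 0]],
    [18, [0.02, 0, 0.3], [0, 0, 0]],
    [18, [0, 0, 0], [0, 0, 0]],
    [18, [-0.3, 0.2, 0], [0, 0, 0]],
    [18, [-0.6, 0.4, 0], [0, 0, 0]],
    [18, [-0.9, 0.6, 0], [0, 0, 0]],
    [18, [-1, 0.6, 0], [0, 0, 0]],
    [18, [-1, 0.6, 0], [0, 0, 0]],
  ],
  force=35,
)

```text
t: 15.65
eef_pos: [0.5826, -0.0555, 0.2887]
tcp_rot: [[0.003, 1.0, 0.0], [1.0, -0.003, -0.0], [-0.0, 0.0, -1.0]]
wrist_force: [-0.8, 0.8, -1.5]
width: 0.0223
finger_force: 35.0
```

Run:
```python
from h import *
look('tray_three','wide_filter_mid','impeller_mid',name='w5')
s=robot.state();print(s['finger_force'],s['wrist_force'])
p=imaging.read_camera('top')
for r in spotter.outline_of(p,'tray_three')[:2]:
    ys,xs=np.nonzero(r['mask']);W=np.array([atz(p,(y,x),.008)[:2] for y,x in zip(ys,xs)],np.float32);print(r['conf'],cv2.minAreaRect(W*1000))
```

```text
tray_three 0.65 [310. 367.] [ 0.6256 -0.1729]
wide_filter_mid 0.81 [304. 204.] [ 0.4684 -0.1503]
15.85 [ 0.58192723 -0.05181436  0.28887756] [ 9.99998912e-01  1.47430430e-03 -5.04281658e-05] 0.022367847789071093
34.95557248592377 [ 0.38131159 -0.08888719 -1.33065217]
0.64 ((620.5736694335938, -223.75965881347656), (170.42739868164062, 109.83438873291016), 85.04034423828125)
```

View pics/w5.png

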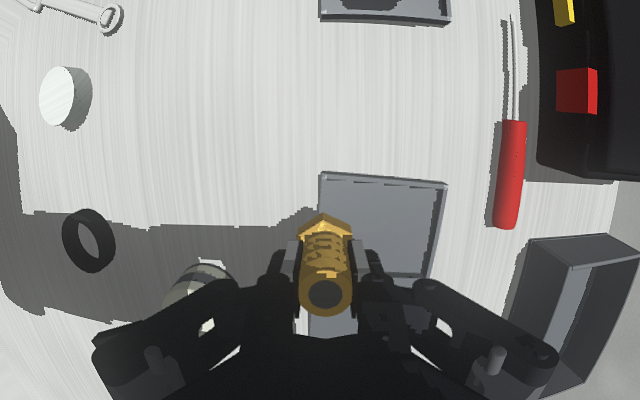

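The barb hangs held in the gripper over tray three, whose first compartment shows at (380,225). The tray centre is about (0.625, -0.172), turned about 5°.

>>> carry_out(
  deltas=[
    [18, [-0.155, 0.255, 0], [0, 0, 0]],
    [18, [-0.155, 0.255, 0.1], [0, 0, 0]],
    [18, [-0.155, 0.255, 0.25], [0, 0, 0]],
    [18, [-0.155, 0.255, 0.4], [0, 0, 0]],
    [18, [-0.155, 0.255, 0.445], [0, 0, 0]],
    [18, [-0.155, 0.255, 0.445], [0, 0, 0]],
    [18, [-0.155, 0.255, 0.445], [0, 0, 0]],
    [50, [-0.155, 0.255, 0.445], [0, 0, 0]],
    [50, [-0.155, 0.255, 0.445], [0, 0, 0]],
    [50, [-0.155, 0.255, 0.445], [0, 0, 0]],
    [50, [-0.155, 0.255, 0.25], [0, 0, 0]],
    [50, [-0.155, 0.255, 0], [0, 0, 0]],
    [80, [-0.155, 0.255, 0], [0, 0, 0]],
    [85, [-0.3, -0.2, 0], [0, 0, 0]],
    [85, [-0.49, -0.57, 0], [0, 0, 0]],
    [85, [-0.49, -0.57, 0], [0, 0, 0]],
    [85, [-0.49, -0.57, 0], [0, 0, 0]],
    [85, [-0.49, -0.57, 0], [0, 0, 0]],
  ],
)

```text
t: 18.2
eef_pos: [0.4686, -0.1508, 0.2887]
tcp_rot: [[-0.0, 1.0, 0.0], [1.0, 0.0, -0.0], [-0.0, 0.0, -1.0]]
wrist_force: [0.4, -0.3, 0.2]
width: 0.0849
finger_force: 0.0
```

Run:
```python
from h import *
look('wide_filter_mid','hose_barb_mid',name='w6')
```

```text
wide_filter_mid 0.78 [210. 320.] [ 0.465  -0.1529]
hose_barb_mid 0.84 [131. 520.] [ 0.6335 -0.083 ]
18.35 [ 0.46895976 -0.15041347  0.28840219] [ 9.99998998e-01  1.40834831e-03 -1.45452460e-04] 0.08490489520164499
```

View pics/w6.png

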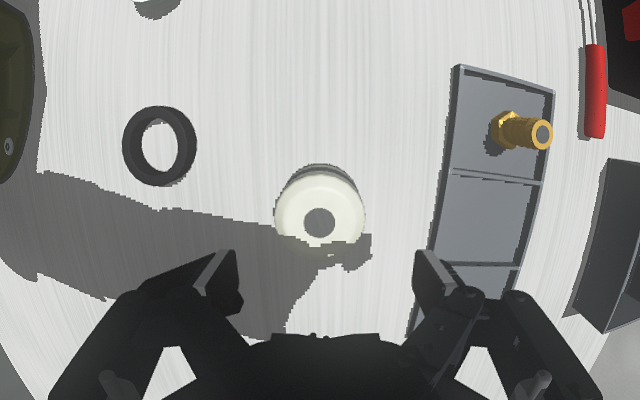

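The barb stands in its compartment at (520,131). The wide filter is centred between the fingers at (320,215). Grasping.

>>> carry_out(
  deltas=[
    [85, [-0.005, -0.01, 0.2], [0, 0, 0]],
    [85, [-0.005, -0.01, 0.42], [0, 0, 0]],
    [85, [-0.005, -0.01, 0.5], [0, 0, 0]],
    [85, [-0.005, -0.01, 0.5], [0, 0, 0]],
    [85, [-0.005, -0.01, 0.5], [0, 0, 0]],
    [58, [-0.005, -0.01, 0.5], [0, 0, 0]],
    [58, [-0.005, -0.01, 0.5], [0, 0, 0]],
    [58, [-0.005, -0.01, 0.5], [0, 0, 0]],
    [58, [-0.005, -0.01, 0.5], [0, 0, 0]],
    [58, [-0.005, -0.01, 0.3], [0, 0, 0]],
    [58, [-0.005, -0.01, 0], [0, 0, 0]],
    [58, [-0.005, -0.01, 0], [0, 0, 0]],
    [58, [-0.005, -0.01, 0], [0, 0, 0]],
  ],
  force=50,
)

```text
t: 19.98
eef_pos: [0.4659, -0.1516, 0.2881]
tcp_rot: [[-0.001, 1.0, -0.001], [1.0, 0.001, 0.0], [0.0, -0.001, -1.0]]
wrist_force: [-0.4, 0.3, -4.4]
width: 0.0641
finger_force: 60.1
```

>>> carry_out(
  deltas=[
    [58, [-0.03, 0.25, 0], [0, 0, 0]],
    [58, [-0.06, 0.5, 0], [0, 0, 0]],
    [58, [-0.1, 0.75, 0], [0, 0, 0]],
    [58, [-0.1, 0.795, 0.05], [0, 0, 0]],
    [58, [-0.1, 0.795, 0.2], [0, 0, 0]],
    [58, [-0.1, 0.795, 0.35], [0, 0, 0]],
    [58, [-0.1, 0.795, 0.45], [0, 0, 0]],
    [58, [-0.1, 0.795, 0.48], [0, 0, 0]],
    [58, [-0.1, 0.795, 0.48], [0, 0, 0]],
    [58, [-0.1, 0.795, 0.48], [0, 0, 0]],
    [76, [-0.1, 0.795, 0.48], [0, 0, 0]],
    [76, [-0.1, 0.795, 0.48], [0, 0, 0]],
    [76, [-0.1, 0.795, 0.48], [0, 0, 0]],
    [76, [-0.1, 0.795, 0.25], [0, 0, 0]],
    [76, [-0.1, 0.795, 0], [0, 0, 0]],
    [76, [-0.1, 0.795, 0], [0, 0, 0]],
  ],
)

```text
t: 21.98
eef_pos: [0.6258, -0.1719, 0.2932]
tcp_rot: [[-0.001, 1.0, 0.007], [1.0, 0.001, -0.002], [-0.002, 0.007, -1.0]]
wrist_force: [0.8, -0.2, 0.2]
width: 0.0761
finger_force: 0.0
```

>>> carry_out(
  deltas=[
    [80, [-0.745, -0.84, 0], [0, 0, 0]],
    [80, [-0.745, -0.84, 0], [0, 0, 0]],
    [80, [-0.745, -0.84, 0], [0, 0, 0]],
    [80, [-0.745, -0.84, 0], [0, 0, 0]],
    [80, [-0.745, -0.84, 0], [0, 0, 0]],
    [80, [-0.745, -0.84, 0], [0, 0, 0]],
  ],
)

```text
t: 22.72
eef_pos: [0.4576, -0.3205, 0.2883]
tcp_rot: [[-0.0, 1.0, -0.0], [1.0, 0.0, 0.0], [0.0, -0.0, -1.0]]
wrist_force: [0.2, 0.1, -0.9]
width: 0.0798
finger_force: 0.0
```

Run:
```python
from h import *
look('impeller_mid','wide_filter_mid','tray_three',name='w7')
```

```text
impeller_mid 0.66 [210. 322.] [ 0.4552 -0.3237]
wide_filter_mid 0.83 [ 37. 525.] [ 0.6285 -0.1689]
22.925 [ 0.45798578 -0.3201042   0.28844971] [ 9.99998149e-01  1.91660798e-03 -1.68714518e-04] 0.08020837469435979
```

View pics/w7.png

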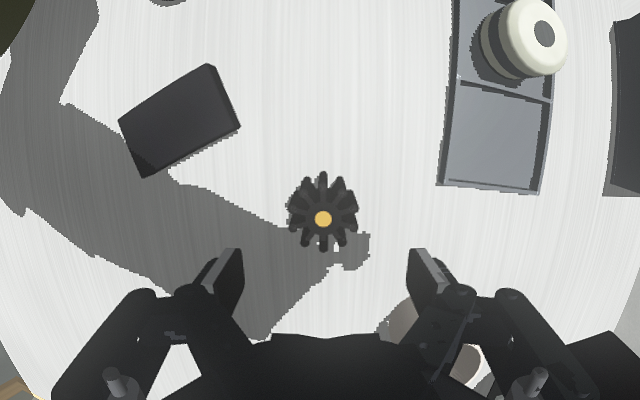

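The wide filter sits in the middle compartment. The impeller is centred between the fingers at (322,212), and the mug is well clear.

>>> carry_out(
  deltas=[
    [80, [-0.01, -0.005, 0.2], [0, 0, 0]],
    [80, [-0.01, -0.005, 0.42], [0, 0, 0]],
    [80, [-0.01, -0.005, 0.515], [0, 0, 0]],
    [80, [-0.01, -0.005, 0.515], [0, 0, 0]],
    [80, [-0.01, -0.005, 0.515], [0, 0, 0]],
    [44, [-0.01, -0.005, 0.515], [0, 0, 0]],
    [44, [-0.01, -0.005, 0.515], [0, 0, 0]],
    [44, [-0.01, -0.005, 0.515], [0, 0, 0]],
    [44, [-0.01, -0.005, 0.515], [0, 0, 0]],
    [44, [-0.01, -0.005, 0.515], [0, 0, 0]],
    [44, [-0.01, -0.005, 0.3], [0, 0, 0]],
    [44, [-0.01, -0.005, 0], [0, 0, 0]],
    [44, [-0.01, -0.005, 0], [0, 0, 0]],
    [44, [-0.01, -0.005, 0], [0, 0, 0]],
  ],
  force=30,
)

```text
t: 24.68
eef_pos: [0.4561, -0.3226, 0.2883]
tcp_rot: [[-0.0, 1.0, -0.0], [1.0, 0.0, 0.0], [0.0, -0.0, -1.0]]
wrist_force: [-1.0, 0.4, -1.5]
width: 0.053
finger_force: 33.1
```

>>> carry_out(
  deltas=[
    [44, [0.1, 0.25, 0], [0, 0, 0]],
    [44, [0.2, 0.5, 0], [0, 0, 0]],
    [44, [0.3, 0.75, 0], [0, 0, 0]],
    [44, [0.3, 0.805, 0.05], [0, 0, 0]],
    [44, [0.3, 0.805, 0.2], [0, 0, 0]],
    [44, [0.3, 0.805, 0.35], [0, 0, 0]],
    [44, [0.3, 0.805, 0.45], [0, 0, 0]],
    [44, [0.3, 0.805, 0.495], [0, 0, 0]],
    [44, [0.3, 0.805, 0.495], [0, 0, 0]],
    [44, [0.3, 0.805, 0.495], [0, 0, 0]],
    [70, [0.3, 0.805, 0.495], [0, 0, 0]],
    [70, [0.3, 0.805, 0.495], [0, 0, 0]],
    [70, [0.3, 0.805, 0.495], [0, 0, 0]],
    [70, [0.3, 0.805, 0.25], [0, 0, 0]],
    [70, [0.3, 0.805, 0], [0, 0, 0]],
    [70, [0.3, 0.0, -0.3], [0, 0, 0]],
    [70, [0.3, -0.3, -0.5], [0, 0, 0]],
    [70, [0.3, -0.5, -0.5], [0, 0, 0]],
    [70, [0.3, -0.5, -0.5], [0, 0, 0]],
    [70, [0.3, -0.5, -0.5], [0, 0, 0]],
  ],
)

```text
t: 27.18
eef_pos: [0.3541, -0.2626, 0.39]
tcp_rot: [[0.0, 1.0, 0.001], [1.0, -0.0, -0.001], [-0.001, 0.001, -1.0]]
wrist_force: [-0.0, -0.3, 0.3]
width: 0.07
finger_force: 0.0
```

Run:
```python
from h import *
p=imaging.read_camera('scene'); a=p['pixels'][100:400,150:550,::-1]; cv2.imwrite('pics/end.png',cv2.resize(a,None,fx=2,fy=2,interpolation=2))
for n in ('jar','mug'): print(n,[(round(r['conf'],2),np.round(atz(p,r['at'],0),3)) for r in spotter.landmark_of(p,n)[:2]])
look('impeller_mid','wide_filter_mid','tray_three')
```

```text
jar [(0.72, array([ 0.615, -0.177, -0.   ])), (0.61, array([0.576, 0.464, 0.   ]))]
mug [(0.69, array([ 0.556, -0.468,  0.   ]))]
impeller_mid 0.83 [185. 528.] [ 0.6215 -0.2654]
impeller_mid 0.48 [116. 542.] [ 0.6338 -0.1744]
wide_filter_mid 0.9 [115. 542.] [ 0.6302 -0.1735]
27.525 [ 0.35695622 -0.26283288  0.38821811] [ 9.99999213e-01  1.13631977e-03 -5.30932755e-04] 0.06995885024533625
```

View pics/end.png

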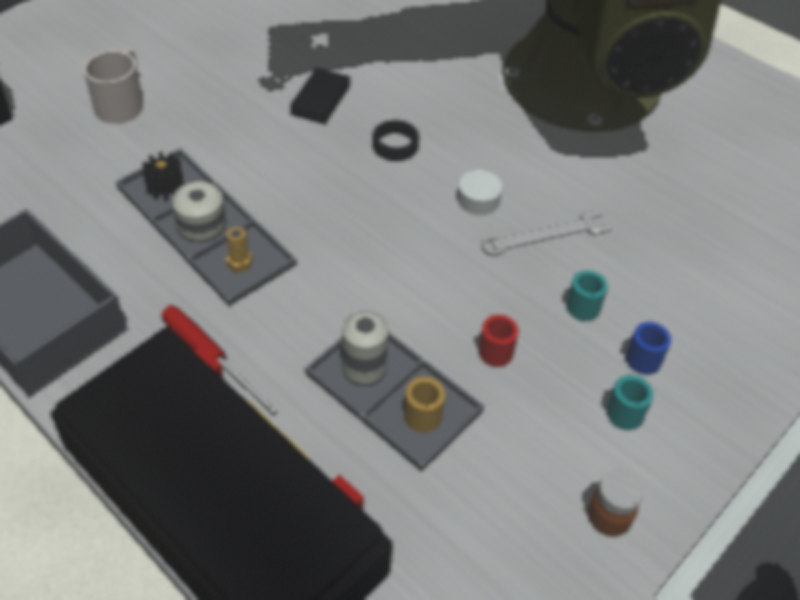

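The scene view shows all five parts upright, one per compartment of the right tray. Tray three at (205,225) has impeller, wide filter and barb; tray two at (395,375) has tall filter and coupling. The jar and mug have not moved.

```bash
python3 -c "
from bench import robot
print(robot.hand_in())"
```

```text
the job is handed in; nothing more can be done
None
```

Both kits are made up and the job is handed in at about 27.5 s: all five parts stand upright, one per compartment of the right tray, with the jar and mug undisturbed.

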